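# Turn the doughnut carousel to the front

### The arm

A 6-joint arm with a two-finger parallel gripper is mounted at the origin on the work surface. World frame = base frame: x ahead of the robot, y to its left, z up, the work surface at z = 0. Lengths are in m, angles in rad, forces in N, time in s.
With the tool pointing down it reaches from about 0.375 to 0.9 m from the base axis. Payload 3.1 kg.
Tool frame: the origin (TCP) lies midway between the tips of the shut fingers; the grasp point (between the pads) lies 19 mm behind it; z points along the fingers, y is the line along which they close (so a half turn about z gives the same grasp; the last joint's range is limited). The gripper opens to 85 mm and grips with 20 to 120 N. Pads are 22 mm wide; open, the fingers measure 114 mm over their backs; the gripper's body (76 mm by 85 mm) begins 54 mm behind the grasp point. The pads swing forward as they close: fully open they stand 13 mm farther back than shut.
Start: joints at [-1.381, 0.527, 1.433, -0, 1.181, -0.178], TCP at [0.225, -0.583, 0.231] pointing down, gripper open.
Joint ranges: [-3.08, 3.08], [-0.75, 2.2], [0.22, 2.44], [-1.43, 4.57], [0, 2.65], [-2.85, 2.85]. Speed limits (rad/s): [2.79, 2.79, 3.14, 3.14, 3.14, 3.14].

### API

Orientations are given as a unit quaternion [x, y, z, w].
In Python, from station import manip gives the robot as it stands. The module is installed in compiled form; this text tells all that it offers.
- The arm moves only by the tool apply_moves, never from a script. Its arguments are lists of equal length, an entry for each row: "claw": the gripper's target within -1 to 1 (fully open at 1, half-way at 0, shut at -1); "travel": the shift along the tool's x, y, z scaled (see below), a list of three; "turn": the turn, a rotation vector about the tool's x, y, z scaled (see below), a list of three. In form: {"claw": [claw, ...], "travel": [[dx, dy, dz], ...], "turn": [[rx, ry, rz], ...]}. A call has 1 to 5 rows; each row is the pose to reach, as a shift and turn from the pose commanded when the call began, along the tool's axes at that moment, turning the shorter way round; what a row does not reach only later rows make up. The controller multiplies each number of a shift by 800 mm and each number of a turn by 180 degrees. A row lasts 1/12 s, in which the tool goes at most 41.7 mm and 7.16 degrees, less where a joint would pass 70% of its speed; a pose out of reach is approached as far as the arm can. A call with a number of a shift or a turn outside -1 to 1 is refused whole. A call with a gripper value outside its range is refused whole. The fingers move at their own pace and stop on an object; "newtons" is the grip in N (left out, the last holds). Time passes only in rows, so rows that repeat a pose let the fingers close. It gives the time, the measured TCP pose, the force, the opening and the grip force at its end, in the units of the state.
- manip.sense(): the state, without advancing time (a new reading comes with each control period).
- manip.snapshot(name): name is "scene" or "top" or "wrist"; returns a dict with "pixels" (480x640x3 uint8, red, green, blue), "depth" (480x640 float32, m along the optical axis (not along the pixel's ray), 0 where there is no reading), "intrinsics" (3x3 intrinsics, pixels), "R" (3x3) and "t" (3): a world point X has camera coordinates R X + t. Camera axes: x right, y down, z forward; pixel columns grow to the right and rows downward; lengths in m; the calibration is good to about 2 mm. A picture is of the moment at which its call begins.
- manip.sign_off(): hands the job in; it is judged then, once.
The state is a dict: "t": time; "q": joint angles; "qd": joint speeds; "tau": joint torques, N m; "tcp_pos": TCP position; "tool_rot": TCP orientation; "force": force on the tool from outside, world axes, zero at the start; "ft_torque": the same for the moment, N m; "finger_gap": opening from 0.0 (shut) to 1.0 (fully open); "gripper_force": force on a finger pad.
Only numpy, scipy, OpenCV 4.12 (cv2) and the standard library are available. Lean on these libraries where they do the work, as an engineer would, in place of code of your own. Each camera call takes 0.05 s, during which the arm holds its last target. There are 200 camera calls.

### The job

Turn the doughnut carousel by pushing the tabs on its rim with the fingertips until the chocolate doughnut stands at the front, right in line with the red pointer on the stand's foot, then move the hand clear and leave it at rest there. Do not touch or lift any doughnut, keep them all in their holders, and leave the coffee cup and the sugar shaker where they stand.

Things in the scene. Friction and masses are not known exactly. Their poses are not given: they have to be found in the camera images.
- stand: The carousel's fixed stand: round aluminium foot, 170 mm across, 12 mm thick, with a central column. A flat arm, at most 10 mm high, runs out from the foot along the counter and ends in a red pointer 183 to 226 mm from the axis. Origin: on the counter at the turning axis; z up, x points horizontally along the pointer, which is the front.
- front (a point): Where the chocolate doughnut belongs: a fixed point of the stand at the height of the disc's top (90 mm above the counter), 78 mm from the turning axis, straight towards the red pointer. Axes as the stand's.
- turntable: Cream disc, 260 mm across, 14 mm thick, top 90 mm above the counter. Turns either way about the vertical axis, no end stops; about 1 N at the rim moves it and it stops almost at once when not pushed. Four lime ring holders (75 mm inside, 8 mm high) sit 78 mm from the axis at 0, 90, 180, 270 degrees from its x axis. Origin: on the axis at the disc's top; z up, axes turn with it.
- tab0 (a point): One of six equal green tabs that stick straight out of the disc's rim every 60 degrees, this one on the turntable's x axis. Each is 10 mm wide, 28 mm tall (76 to 104 mm above the counter) and runs from the rim (130 mm from the axis) to 170 mm from it. A finger let down beside a tab, just outside the rim, can push it round. Point: middle of the tab, 150 mm from the axis; x outward.
- choc_mid (a point): The chocolate doughnut, dark brown icing on tan dough, 69 mm across and 29 mm high, 45 g, loose in one of the four holders (any of them), its top 119 mm above the counter. Point: its centre, half-way up.
- glaze1_mid (a point): A glazed doughnut, light tan all over, otherwise the same as the chocolate one: 69 mm across, 29 mm high, loose in another holder of the turntable. Point: its centre, half-way up.
- glaze2_mid (a point): Another glazed doughnut, light tan all over, otherwise the same as the chocolate one: 69 mm across, 29 mm high, loose in another holder of the turntable. Point: its centre, half-way up.
- glaze3_mid (a point): Another glazed doughnut, light tan all over, otherwise the same as the chocolate one: 69 mm across, 29 mm high, loose in another holder of the turntable. Point: its centre, half-way up.
- choc: The same chocolate doughnut; origin at the centre of its underside.
- glaze1: The same doughnut as glaze1_mid; origin at the centre of its underside.
- glaze2: The same doughnut as glaze2_mid; origin at the centre of its underside.
- glaze3: The same doughnut as glaze3_mid; origin at the centre of its underside.
- cup_mid (a point): Bystander: lidded white paper coffee cup with a cardboard sleeve, 78 mm across the lid, 92 mm high, standing loose on the counter beside the carousel. Point: its centre, half-way up.
- shaker_mid (a point): Bystander: glass sugar shaker with a steel cap, 62 mm across, 88 mm high, standing loose on the counter beside the carousel. Point: its centre, half-way up.
There are look-alikes about, which are no part of the job. Leave any pink or purple look-alike of the choc alone.

How it is judged:
On the way:
1. the fingers push the turntable (contact force between the fingers and turntable above 0.3 N), for 0.05 s.
At the end, for the whole second after the job is handed in: The chocolate doughnut's centre is within 15 mm, seen from above, of the front point (about 11 degrees of turn) and the turntable is at rest (below 0.05 rad/s) (horizontal distance between choc_mid and front below 0.015 m and angular speed of turntable below 0.05 rad/s); the robot touches nothing.
It fails at once if a doughnut lifted, tipped or out of its holder (height (world z) of any of choc_mid, glaze1_mid, glaze2_mid, glaze3_mid above 0.115 m or height (world z) of any of choc_mid, glaze1_mid, glaze2_mid, glaze3_mid below 0.095 m or angle between any of choc_mid, glaze1_mid, glaze2_mid, glaze3_mid's own z axis and vertical above 0.3 rad or horizontal distance between any of choc_mid, glaze1_mid, glaze2_mid, glaze3_mid and turntable above 0.088 m or horizontal distance between any of choc_mid, glaze1_mid, glaze2_mid, glaze3_mid and turntable below 0.068 m).
It fails at once if a doughnut touched by the robot (contact force between any of the fingers, the arm and choc above 0.5 N or contact force between any of the fingers, the arm and glaze1 above 0.5 N or contact force between any of the fingers, the arm and glaze2 above 0.5 N or contact force between any of the fingers, the arm and glaze3 above 0.5 N).
It fails at once if the coffee cup disturbed (moved over 15 mm) (distance of cup_mid from where it was at the start of the episode above 0.015 m).
It fails at once if the sugar shaker disturbed (moved over 15 mm) (distance of shaker_mid from where it was at the start of the episode above 0.015 m).
It also fails if it takes over 58 s, if anything falls off the work surface, if the arm or the gripper's body presses on something with over 40 N, if the wrist force passes 120 N, or if a joint passes its speed limit or range.

## Working session

There is one attempt and no reset: what is moved stays moved. The work goes in short steps, Python scripts to look and compute and a tool call to move; the robot and the scene stay as the last step left them, time stands still between calls to the robot, and variables do not carry over. Pictures are saved under pics/ and viewed, at most 10 in all, crops included, and the job is handed in when it is done.

Besides the shell and the picture viewer there is one more tool, called after "Emit:" by a JSON object that holds its "op" and its "data", one argument or row to a line. apply_moves: Moves the arm, as the interface text tells. Shifts and turns lie within -1 to 1; 1 stands for 800 mm of shift or 180 degrees of turn. Its arguments: {"type":"object","properties":{"claw":{"type":"array","items":{"type":"number"}},"travel":{"type":"array","items":{"type":"array","items":{"type":"number"}}},"turn":{"type":"array","items":{"type":"array","items":{"type":"number"}}},"newtons":{"type":"number"}},"required":["claw","travel","turn"]}

```bash
mkdir -p pics; python3 - <<'E'
from station import manip
import cv2,numpy as np
for n in("scene","top"):
    s=manip.snapshot(n);cv2.imwrite(f"pics/{n}0.png",s["pixels"][:,:,::-1]);np.savez(f"{n}0.npz",**s)
print(manip.sense())
E
```

```text
{'t': 0.1, 'q': array([-1.38150968e+00,  5.28331868e-01,  1.43380448e+00, -1.41873803e-05,
        1.18142484e+00, -1.78537479e-01]), 'qd': array([-6.96910040e-04, -2.10989355e-03, -8.07579978e-04,  1.74364276e-03,
        4.68288760e-05, -2.09977771e-03]), 'tau': array([-1.32823002e-04, -4.43301988e+01, -1.78585875e+01, -3.70872121e-04,
        3.92617643e-03,  1.22543759e-05]), 'tcp_pos': array([ 0.22461597, -0.58253034,  0.23044725]), 'tool_rot': array([ 9.83134821e-01,  1.82879617e-01, -1.18499556e-05, -9.84215985e-04]), 'force': array([-0.50246099,  0.02230542,  0.02505566]), 'ft_torque': array([ 0.02804874, -0.02920785,  0.03374368]), 'gripper_force': 0.0, 'finger_gap': 1.0048444715919893}
```

View pics/top0.png

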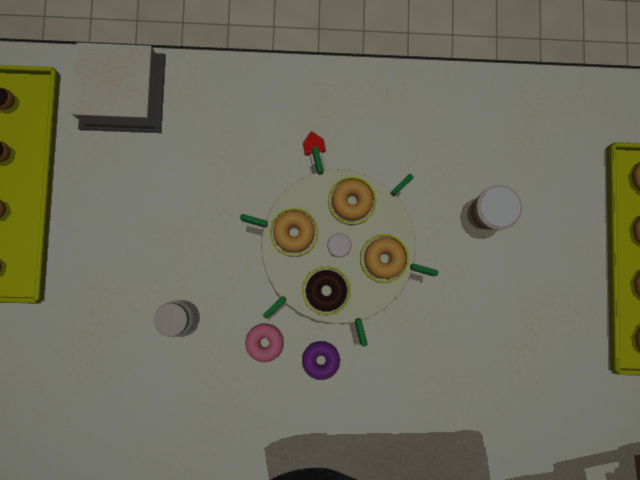

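View pics/scene0.png

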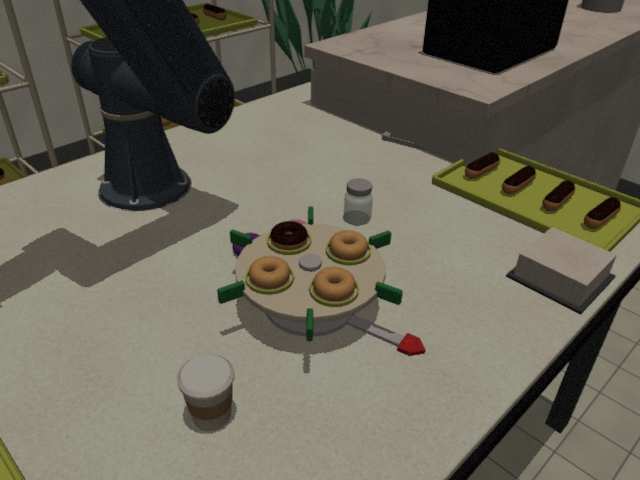

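The top view shows the chocolate doughnut at (326,291) in the holder on the robot's side. The pink (265,342) and purple (321,360) look-alikes lie off the disc. The pointer is at (314,145), the hub at (339,245), the cup at (498,207) and the shaker at (172,319). The scene view agrees, with chocolate at (289,235) and the pointer at (410,344).

```bash
cat > h.py <<'E'
import numpy as np,cv2
def world(s,u,v,z=None):
    K,R,t=s["intrinsics"],s["R"],s["t"]
    r=np.linalg.solve(K,np.array([u,v,1.])); c=-R.T@t; d=R.T@r
    k=s["depth"][int(v),int(u)] if z is None else (z-c[2])/d[2]
    return c+k*d
def cents(s,lo,hi,amin=20):
    m=cv2.inRange(cv2.cvtColor(s["pixels"],cv2.COLOR_RGB2HSV),lo,hi)
    n,_,st,ce=cv2.connectedComponentsWithStats(m)
    return [(ce[i],st[i,4]) for i in range(1,n) if st[i,4]>amin]
def scan(s):
    """axis, pointer angle, choc angle, tab angles (deg, world)"""
    tabs=np.array([world(s,*c,.104)[:2] for c,a in cents(s,(55,120,40),(85,255,255),60)])
    return tabs
E
python3 - <<'E'
from h import *
s=np.load("top0.npz")
for n,p in dict(hub=(339,245),choc=(335,303),pointer=(314,145),g1=(385,240),cup=(498,207),shak=(172,319),pink=(265,328),purple=(321,346),disc=(300,280),box=(115,80),cupd=(480,215)).items(): print(n,world(s,*p).round(3))
T=scan(s);print(T.round(3))
A=np.c_[2*T,np.ones(len(T))];x=np.linalg.lstsq(A,(T**2).sum(1),rcond=None)[0];c=x[:2];print("axis",c,np.sqrt(x[2]+c@c))
ang=lambda p:np.degrees(np.arctan2(*(p-c)[::-1]))
print([round(ang(t),1) for t in T])
for ce,a in cents(s,(0,150,120),(4,255,255)): print("red",ce,a,world(s,*ce,.01),ang(world(s,*ce,.01)[:2]))
p=world(s,326.5,291,.115);print("choc",p,ang(p[:2]),np.linalg.norm(p[:2]-c))
big=cv2.resize(s["pixels"][100:400,180:540],None,fx=2.2,fy=2,interpolation=2)
cv2.imwrite("pics/crop.png",cv2.resize(s["pixels"][110:380,220:450],None,fx=2.2,fy=2.2)[:,:,::-1])
E
```

```text
hub [ 0.577 -0.004  0.1  ]
choc [0.483 0.001 0.119]
pointer [0.77  0.041 0.01 ]
g1 [ 0.586 -0.078  0.117]
cup [ 0.652 -0.274  0.089]
shak [0.448 0.265 0.089]
pink [0.433 0.117 0.031]
purple [0.404 0.018 0.027]
disc [0.518 0.058 0.089]
box [0.859 0.394 0.057]
cupd [ 0.637 -0.244  0.087]
[[ 0.718  0.036]
 [ 0.682 -0.106]
 [ 0.614  0.138]
 [ 0.541 -0.144]
 [ 0.473  0.098]
 [ 0.437 -0.043]]
axis [ 0.5774714  -0.00372234] 0.1457569699623803
[np.float64(15.7), np.float64(-44.4), np.float64(75.7), np.float64(-104.5), np.float64(135.6), np.float64(-164.5)]
red [312.99512195 142.74634146] 205 [0.77381131 0.04255816 0.01      ] 13.263433042033194
choc [0.50131665 0.0148934  0.115     ] 166.2636332791201 0.07839701190893751
```

View pics/crop.png

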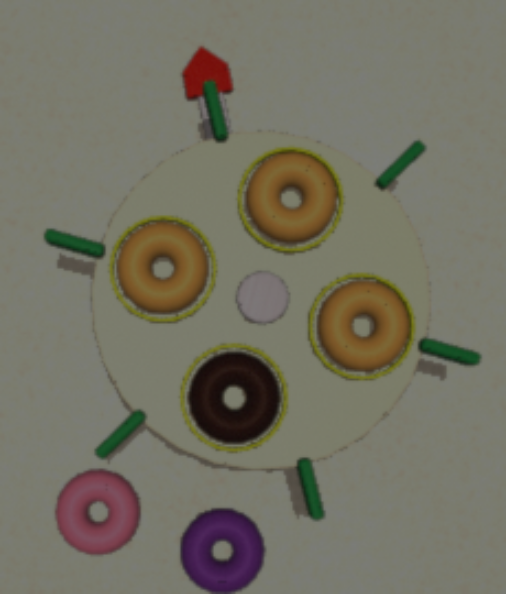

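```bash
cat >> h.py <<'E'
C=np.array([.5775,-.0037])
def ang(p): return np.degrees(np.arctan2(p[1]-C[1],p[0]-C[0]))
def plan(p,yaw,P,Y,n):
    """n calls of 5 rows: tool down, x axis at yaw deg; per-call end row in units"""
    for k in range(n):
        q=p+(P-p)*(k+1)/n; y=yaw+(Y-yaw)*k/n; c,s=np.cos(np.radians(y)),np.sin(np.radians(y))
        d=q-(p+(P-p)*k/n); print(np.round([(c*d[0]+s*d[1])/.8,(s*d[0]-c*d[1])/.8,-d[2]/.8],4),"turn",round(-(Y-yaw)/n/180,4))
E
python3 - <<'E'
from h import *
s=np.load("top0.npz")
m=cv2.inRange(cv2.cvtColor(s["pixels"],cv2.COLOR_RGB2HSV),(0,150,120),(4,255,255));v,u=np.nonzero(m);i=v==v.min();print("tip",u[i],v.min())
w=world(s,u[i].mean(),v.min(),.01);print(w,ang(w),np.linalg.norm(w[:2]-C))
s=np.load("scene0.npz")
for ce,a in cents(s,(0,150,80),(4,255,255),80): w=world(s,*ce,.01);print(ce,a,w,ang(w))
th=np.radians(151)
P=np.r_[C+.152*np.array([np.cos(th),np.sin(th)]),.23];print(P)
plan(np.array([.225,-.5825,.23]),21.1,P,151,4)
for k in range(1,6):   # arc rows in tool frame (x radial out), clockwise
    a=np.radians(5*k); print(5*k, (.152*(np.cos(a)-1)/.8).round(4), (.152*np.sin(a)/.8).round(4), round(5*k/180,4))
E
```

```text
tip [311] 133
[0.7921182  0.04680873 0.01      ] 13.243132945141262 0.22048152547766392
[410.99050633 343.96518987] 316 [0.7741567  0.03784638 0.01      ] 11.929095213983768
[0.4445578  0.06999106 0.23      ]
[ 0.1374 -0.1655 -0.    ] turn -0.1804
[ 0.2048 -0.0659 -0.    ] turn -0.1804
[ 0.2081  0.0544 -0.    ] turn -0.1804
[ 0.1464  0.1577 -0.    ] turn -0.1804
5 -0.0007 0.0166 0.0278
10 -0.0029 0.033 0.0556
15 -0.0065 0.0492 0.0833
20 -0.0115 0.065 0.1111
25 -0.0178 0.0803 0.1389
```

Emit:
{"op": "apply_moves", "data": {
  "claw": [-1,-1,-1,-1,-1],
  "travel": [
    [0.0275,-0.0331,0],
    [0.055,-0.0662,0],
    [0.0824,-0.0993,0],
    [0.1099,-0.1324,0],
    [0.1374,-0.1655,0]
  ],
  "turn": [
    [0,0,-0.036],
    [0,0,-0.072],
    [0,0,-0.108],
    [0,0,-0.144],
    [0,0,-0.1804]
  ]
}}

```text
t: 0.52
tcp_pos: [0.2798, -0.4182, 0.2309]
tool_rot: [0.892, 0.453, 0.0, -0.001]
force: [0.9, -0.8, 0.1]
finger_gap: 0.303
gripper_force: 0.0
```

Emit:
{"op": "apply_moves", "data": {
  "claw": [-1,-1,-1,-1,-1],
  "travel": [
    [0.041,-0.0132,0],
    [0.082,-0.0264,0],
    [0.123,-0.0395,0],
    [0.164,-0.0527,0],
    [0.2048,-0.0659,0]
  ],
  "turn": [
    [0,0,-0.036],
    [0,0,-0.072],
    [0,0,-0.108],
    [0,0,-0.144],
    [0,0,-0.1804]
  ]
}}

```text
t: 0.93
tcp_pos: [0.3347, -0.2552, 0.2312]
tool_rot: [0.73, 0.684, 0.0, -0.0]
force: [0.0, 0.2, -0.5]
finger_gap: 0.004
gripper_force: 0.0
```

Emit:
{"op": "apply_moves", "data": {
  "claw": [-1,-1,-1,-1,-1],
  "travel": [
    [0.0416,0.0109,0],
    [0.0832,0.0218,0],
    [0.125,0.0326,0],
    [0.1665,0.0435,0],
    [0.2081,0.0544,0]
  ],
  "turn": [
    [0,0,-0.036],
    [0,0,-0.072],
    [0,0,-0.108],
    [0,0,-0.144],
    [0,0,-0.1804]
  ]
}}

```text
t: 1.35
tcp_pos: [0.3896, -0.0922, 0.2312]
tool_rot: [0.509, 0.861, 0.0, -0.0]
force: [0.2, 0.4, 0.0]
finger_gap: 0.002
gripper_force: 0.0
```

Emit:
{"op": "apply_moves", "data": {
  "claw": [-1,-1,-1,-1,-1],
  "travel": [
    [0.0293,0.0315,0],
    [0.0586,0.0631,0],
    [0.0878,0.0946,0],
    [0.1171,0.1262,0],
    [0.1464,0.1577,0]
  ],
  "turn": [
    [0,0,-0.036],
    [0,0,-0.072],
    [0,0,-0.108],
    [0,0,-0.144],
    [0,0,-0.1804]
  ]
}}

```text
t: 1.77
tcp_pos: [0.4446, 0.071, 0.2312]
tool_rot: [0.248, 0.969, -0.0, -0.0]
force: [0.8, -0.2, -0.1]
finger_gap: -0.004
gripper_force: 0.0
```

```bash
python3 - <<'E'
from h import *
from station import manip
from scipy.spatial.transform import Rotation as Ro
r=manip.sense();x=Ro.from_quat(r["tool_rot"]).as_matrix()
p=r["tcp_pos"];print(r["t"],p,r["q"].round(2),"th",ang(p),np.linalg.norm(p[:2]-C),"yaw",np.degrees(np.arctan2(x[1,0],x[0,0])),x[:,2].round(3),r["finger_gap"])
s=manip.snapshot("wrist");cv2.imwrite("pics/w1.png",s["pixels"][:,:,::-1])
E
```

```text
1.7667 [0.4446173  0.07101915 0.23116777] [-0.09  0.29  1.85 -0.    0.99 -1.16] th 150.65121143716956 0.1524492143416205 yaw 151.29868327369883 [-0. -0. -1.] -0.004001030494394582
```

View pics/w1.png

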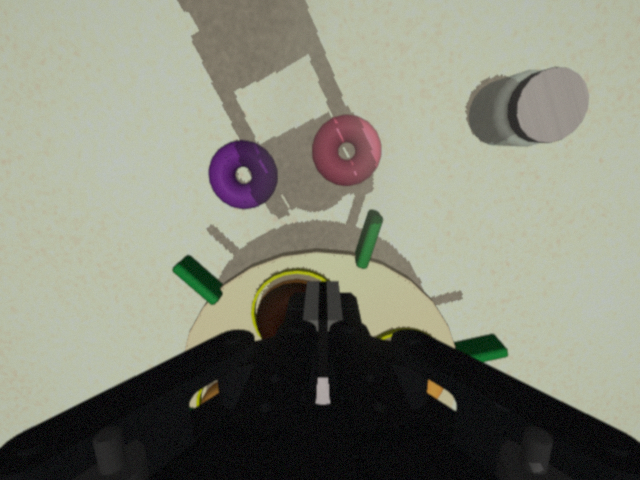

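The wrist view shows the fingertip at about (320,300), over the gap outside the rim. The tab to push is at (368,240), the next tab is well off at (197,280), and the pink and purple look-alikes are down on the counter. I'm lowering the finger beside the tab now.

Emit:
{"op": "apply_moves", "data": {
  "claw": [-1,-1,-1,-1,-1],
  "travel": [
    [0,0,0.05],
    [0,0,0.1],
    [0,0,0.14],
    [0,0,0.17],
    [0,0,0.189]
  ],
  "turn": [
    [0,0,0],
    [0,0,0],
    [0,0,0],
    [0,0,0],
    [0,0,0]
  ]
}}

```text
t: 2.23
tcp_pos: [0.4429, 0.0692, 0.0776]
tool_rot: [0.251, 0.968, -0.0, -0.002]
force: [-0.3, 0.8, -0.9]
finger_gap: -0.001
gripper_force: 0.0
```

Emit:
{"op": "apply_moves", "data": {
  "claw": [-1,-1,-1,-1,-1],
  "travel": [
    [-0.0001,0.0066,0],
    [-0.0005,0.0133,0],
    [-0.001,0.0199,0],
    [-0.0018,0.0264,0],
    [-0.0029,0.033,0]
  ],
  "turn": [
    [0,0,0.0111],
    [0,0,0.0222],
    [0,0,0.0333],
    [0,0,0.0444],
    [0,0,0.0556]
  ]
}}

```text
t: 2.65
tcp_pos: [0.4591, 0.091, 0.0797]
tool_rot: [0.335, 0.942, -0.0, -0.001]
force: [0.3, -0.8, -0.2]
finger_gap: 0.001
gripper_force: 0.5
```

```bash
cat >> h.py <<'E'
def report(pic=None):
    from station import manip
    r=manip.sense();p=r["tcp_pos"];s=manip.snapshot("top")
    print("t",r["t"],"th",ang(p).round(1),"r",np.linalg.norm(p[:2]-C).round(4),"z",p[2].round(4),r["force"].round(1),"q6",r["q"][5].round(2))
    print("tabs",sorted(round(ang(t),1) for t in scan(s)))
    for c,a in cents(s,(0,60,0),(12,255,75),60):
        w=world(s,*c,.115);print("dark",c.round(),a,ang(w).round(1),np.linalg.norm(w[:2]-C).round(3))
    for z,n,c0 in((.092,"cup",(498,207)),(.088,"shaker",(172,319))): print(n,s["depth"][c0[1],c0[0]])
    if pic: cv2.imwrite(pic,s["pixels"][:,:,::-1])
E
python3 -c "
from h import *
report('pics/t2.png')"
```

```text
t 2.65 th 141.3 r 0.1516 z 0.0797 [ 0.3 -0.8 -0.2] q6 -0.93
tabs [np.float64(-166.3), np.float64(-106.2), np.float64(-46.2), np.float64(13.9), np.float64(73.9)]
dark [ 3. 96.] 96 68.0 0.596
dark [326. 288.] 934 165.0 0.073
cup 0.8644197
shaker 0.83532375
```

View pics/t2.png

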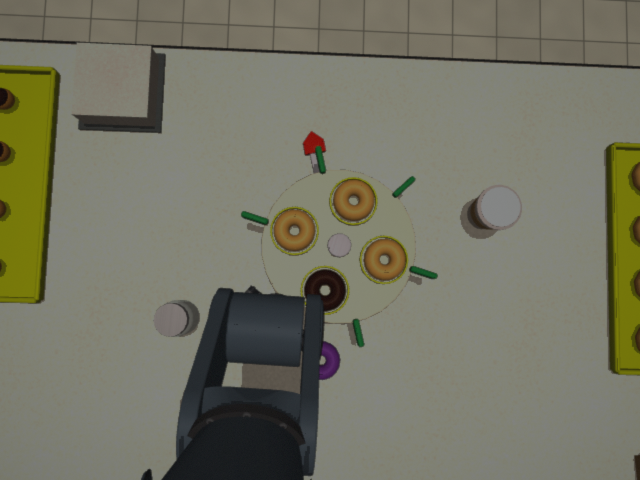

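The top view shows the finger behind its tab, which has already turned about 1.7°. The chocolate doughnut is still seated at (325,289), and the cup and shaker have not moved. I'll push on along the arc.

Emit:
{"op": "apply_moves", "data": {
  "claw": [-1,-1,-1,-1,-1],
  "travel": [
    [-0.0005,0.0133,0],
    [-0.0024,0.0297,0],
    [-0.0058,0.0462,0],
    [-0.0104,0.062,0],
    [-0.0166,0.0775,0]
  ],
  "turn": [
    [0,0,0.0222],
    [0,0,0.05],
    [0,0,0.0778],
    [0,0,0.1056],
    [0,0,0.1333]
  ]
}}

```text
t: 3.12
tcp_pos: [0.5078, 0.1311, 0.0797]
tool_rot: [0.524, 0.851, -0.001, -0.001]
force: [-1.2, 0.4, 0.6]
finger_gap: -0.002
gripper_force: 0.6
```

Emit:
{"op": "apply_moves", "data": {
  "claw": [-1,-1,-1,-1,-1],
  "travel": [
    [-0.0007,0.0166,0],
    [-0.0029,0.033,0],
    [-0.0065,0.0492,0],
    [-0.0115,0.065,0],
    [-0.0178,0.0803,0]
  ],
  "turn": [
    [0,0,0.0278],
    [0,0,0.0556],
    [0,0,0.0833],
    [0,0,0.1111],
    [0,0,0.1389]
  ]
}}

```text
t: 3.53
tcp_pos: [0.5718, 0.1476, 0.0796]
tool_rot: [0.696, 0.718, -0.001, -0.001]
force: [-1.6, 0.9, 0.6]
finger_gap: 0.001
gripper_force: 0.6
```

```bash
python3 -c "
from h import *
report()"
```

```text
t 3.5333 th 92.1 r 0.1514 z 0.0796 [-1.6  0.9  0.6] q6 0.03
tabs [np.float64(-155.1), np.float64(-95.2), np.float64(-35.1), np.float64(24.9), np.float64(145.0)]
dark [ 3. 96.] 90 68.0 0.596
dark [295. 263.] 1124 115.2 0.077
cup 0.8635717
shaker 0.3900062
```

Emit:
{"op": "apply_moves", "data": {
  "claw": [-1,-1,-1,-1,-1],
  "travel": [
    [-0.0007,0.0166,0],
    [-0.0029,0.033,0],
    [-0.0065,0.0492,0],
    [-0.0115,0.065,0],
    [-0.0178,0.0803,0]
  ],
  "turn": [
    [0,0,0.0278],
    [0,0,0.0556],
    [0,0,0.0833],
    [0,0,0.1111],
    [0,0,0.1389]
  ]
}}

```text
t: 4.0
tcp_pos: [0.6364, 0.1353, 0.0795]
tool_rot: [0.835, 0.551, -0.001, -0.001]
force: [-0.6, -0.2, -0.2]
finger_gap: 0.001
gripper_force: 0.6
```

Emit:
{"op": "apply_moves", "data": {
  "claw": [-1,-1,-1,-1,-1],
  "travel": [
    [-0.0007,0.0166,0],
    [-0.0029,0.033,0],
    [-0.0065,0.0492,0],
    [-0.0115,0.065,0],
    [-0.0178,0.0803,0]
  ],
  "turn": [
    [0,0,0.0278],
    [0,0,0.0556],
    [0,0,0.0833],
    [0,0,0.1111],
    [0,0,0.1389]
  ]
}}

```text
t: 4.42
tcp_pos: [0.6903, 0.097, 0.0795]
tool_rot: [0.934, 0.357, -0.001, -0.001]
force: [0.0, 1.6, -0.7]
finger_gap: -0.0
gripper_force: 0.6
```

Emit:
{"op": "apply_moves", "data": {
  "claw": [-1,-1,-1,-1,-1],
  "travel": [
    [-0.0007,0.0166,0],
    [-0.0029,0.033,0],
    [-0.0065,0.0492,0],
    [-0.0115,0.065,0],
    [-0.0178,0.0803,0]
  ],
  "turn": [
    [0,0,0.0278],
    [0,0,0.0556],
    [0,0,0.0833],
    [0,0,0.1111],
    [0,0,0.1389]
  ]
}}

```text
t: 4.83
tcp_pos: [0.7229, 0.0395, 0.0795]
tool_rot: [0.989, 0.146, -0.0, -0.001]
force: [0.0, 1.3, 0.2]
finger_gap: 0.002
gripper_force: 0.6
```

```bash
python3 -c "
from h import *
report('pics/t3.png')"
```

```text
t 4.8333 th 16.6 r 0.1517 z 0.0795 [0.  1.3 0.2] q6 1.18
tabs [np.float64(-110.5), np.float64(-50.4)]
dark [ 3. 96.] 91 68.0 0.596
cup 0.865183
shaker 0.23540589
```

View pics/t3.png

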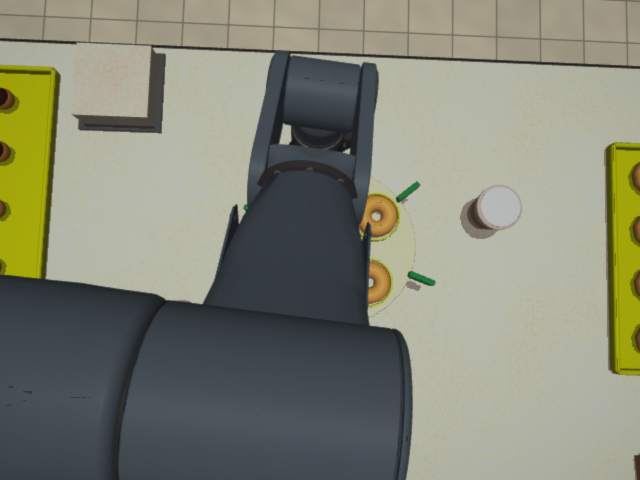

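The top view shows the arm covering the front of the disc. The visible tabs at (408,190) and (422,278) put the pushed tab at about 9.5°, so the chocolate doughnut is at about 40°. About 27° remain.

Emit:
{"op": "apply_moves", "data": {
  "claw": [-1,-1,-1,-1,-1],
  "travel": [
    [-0.0005,0.0133,0],
    [-0.0018,0.0264,0],
    [-0.0042,0.0395,0],
    [-0.0074,0.0524,0],
    [-0.0115,0.065,0]
  ],
  "turn": [
    [0,0,0.0222],
    [0,0,0.0444],
    [0,0,0.0667],
    [0,0,0.0889],
    [0,0,0.1111]
  ]
}}

```text
t: 5.3
tcp_pos: [0.7288, -0.0125, 0.0795]
tool_rot: [1.0, -0.026, -0.0, -0.0]
force: [-0.0, 1.8, 0.4]
finger_gap: -0.0
gripper_force: 0.6
```

Emit:
{"op": "apply_moves", "data": {
  "claw": [-1,-1,-1,-1,-1],
  "travel": [
    [-0.0002,0.0083,0],
    [-0.0006,0.0149,0],
    [-0.001,0.019,0],
    [-0.0012,0.021,0],
    [-0.0012,0.021,0]
  ],
  "turn": [
    [0,0,0.0139],
    [0,0,0.025],
    [0,0,0.032],
    [0,0,0.0355],
    [0,0,0.0355]
  ]
}}

```text
t: 5.72
tcp_pos: [0.7271, -0.0295, 0.0798]
tool_rot: [0.997, -0.082, -0.0, 0.0]
force: [-0.6, 0.4, 0.3]
finger_gap: 0.003
gripper_force: 0.0
```

```bash
python3 -c "
from h import *
report()"
```

```text
t 5.7167 th -9.8 r 0.1518 z 0.0798 [-0.6  0.4  0.3] q6 1.54
tabs [np.float64(43.2), np.float64(103.1)]
dark [ 3. 96.] 92 68.0 0.596
cup 0.864497
shaker 0.21882431
```

Emit:
{"op": "apply_moves", "data": {
  "claw": [-1,-1,-1,-1,-1],
  "travel": [
    [0,-0.012,0],
    [0,-0.012,-0.04],
    [0,-0.012,-0.09],
    [0,-0.012,-0.14],
    [0,-0.012,-0.19]
  ],
  "turn": [
    [0,0,0],
    [0,0,0],
    [0,0,0],
    [0,0,0],
    [0,0,0]
  ]
}}

```text
t: 6.18
tcp_pos: [0.7289, -0.0185, 0.2334]
tool_rot: [0.997, -0.081, -0.001, -0.0]
force: [0.5, -0.4, -0.3]
finger_gap: -0.001
gripper_force: 0.0
```

Emit:
{"op": "apply_moves", "data": {
  "claw": [-1,-1,-1,-1,-1],
  "travel": [
    [0,-0.05,-0.01],
    [0,-0.1,-0.02],
    [0,-0.15,-0.03],
    [0,-0.2,-0.03],
    [0,-0.25,-0.03]
  ],
  "turn": [
    [0,0,0],
    [0,0,0],
    [0,0,0],
    [0,0,0],
    [0,0,0]
  ]
}}

```text
t: 6.6
tcp_pos: [0.7621, 0.1804, 0.2576]
tool_rot: [0.997, -0.082, 0.001, -0.0]
force: [0.6, -0.2, -0.9]
finger_gap: 0.002
gripper_force: 0.0
```

Emit:
{"op": "apply_moves", "data": {
  "claw": [-1,-1,-1,-1,-1],
  "travel": [
    [-0.03,-0.05,0],
    [-0.05,-0.09,0],
    [-0.06,-0.12,0],
    [-0.06,-0.12,0],
    [-0.06,-0.12,0]
  ],
  "turn": [
    [0,0,0],
    [0,0,0],
    [0,0,0],
    [0,0,0],
    [0,0,0]
  ]
}}

```text
t: 7.02
tcp_pos: [0.7291, 0.2832, 0.256]
tool_rot: [0.997, -0.08, -0.0, 0.0]
force: [-0.3, -0.6, -0.8]
finger_gap: 0.0
gripper_force: 0.0
```

```bash
python3 -c "
from h import *
report('pics/t4.png')
from station import manip
s=manip.snapshot('top')
for ce,a in cents(s,(0,150,120),(4,255,255)): print('red',a,ang(world(s,*ce,.01)))
"
```

```text
t 7.0167 th 62.1 r 0.3245 z 0.256 [-0.3 -0.6 -0.8] q6 1.96
tabs [np.float64(-137.1), np.float64(-77.0), np.float64(-16.9), np.float64(43.2), np.float64(103.1), np.float64(163.0)]
dark [ 3. 96.] 91 68.0 0.596
dark [329. 198.] 1092 13.5 0.077
cup 0.865653
shaker 0.8341431
red 319 13.103313951029937
```

View pics/t4.png

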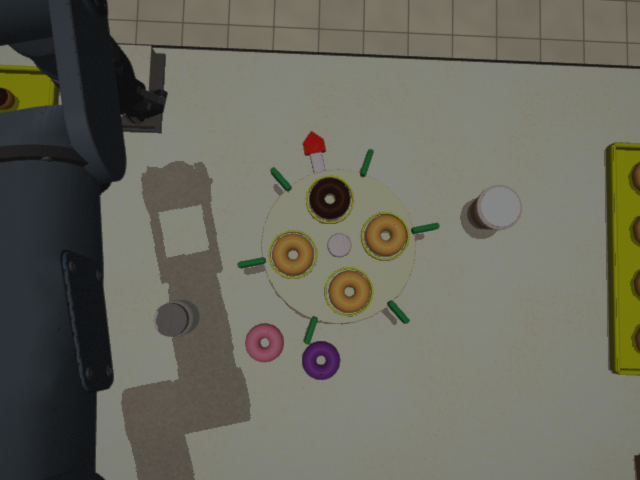

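The top view shows the chocolate doughnut at (329,198), 13.5°, in line with the fully visible pointer at (314,145), 13.1°. All the doughnuts are seated, the cup and shaker have not moved, and the hand is clear.

```bash
python3 -c "
from station import manip
print(abs(manip.sense()['qd']).max(),manip.sign_off())"
```

```text
the job is handed in; nothing more can be done
0.029528421874135947 None
```

The job is handed in: the chocolate doughnut stands in line with the red pointer (13.5° against 13.1°), and the hand is clear. The sign-off returned no verdict.

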